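# Uncover and shut the marked gas valve

### The job

On the valve box, push the grey cover by its rib along its guides until it is fully aside, without lifting it out of them. Of the two valve handles that this uncovers, push the one with the round disc at its end clockwise (seen from above) until it is fully shut, and leave the plain handle and everything standing round the box as they are. Only push with the fingers; lift nothing.

Things in the scene. Friction and masses are not known exactly. Their poses are not given: they have to be found in the camera images.
- valve_box: White fixed box, 290 (x) x 260 (y) x 72 mm high. Origin: centre of its underside. Its yaw varies; its own x points away from the robot, y to the left, z up. Right part (-y): an open well with two lever valves; left part (y +5 to +130 mm): a solid flat deck. Guide strips 6 mm wide rise to z = 80 mm along both x edges. Hose tails stick out 33 mm from the -y wall at z = 28 mm.
- well (a point): Centre of the well's floor (z = 12 mm). The well is open-topped, inside 274 mm along the box's x and 127 mm along y, walls 8 mm thick up to z = 72 mm. Pivots of the two valves: at x = -65 and +45 mm, both at y = -85 mm of the box frame; which place holds the marked valve varies.
- cover (a joint): Slide of the grey sheet cover along the box's +y, m: near 0 (starts 0 to 0.012) = well covered, 0.120 = fully aside over the deck, at its stop. Needs about 2 N, stays where it is left. Cover 276 (x) x 135 (y) mm, top at z = 78 mm; its middle is at y = -60 mm of the box frame at 0.
- cover_lift (a joint): Height in m by which the cover has been lifted out of its guides: 0 = lying flat in them. It lies there by its own weight (about 0.35 kg).
- cover_rib (a point): Middle of the top edge of the push face of the cover's upright rib, the face looking to the box's -y. The rib is 110 mm long along the box's x, 10 mm thick, and rises 22 mm above the cover's top, to z = 100 mm. It lies 25 to 35 mm to the +y side of the cover's middle.
- valve_marked: Valve with the marked handle, brass, fixed in the well. Origin: on the handle's vertical pivot axis, at table height (z = 0); axes parallel to the box's.
- handle_marked (a joint): Angle of the marked handle about its vertical pivot, rad. Near 0 (starts up to 0.25) = open, pointing from the pivot along the box's +y, in line with the pipe; 1.571 = shut, at its stop, pointing along the box's +x. It shuts clockwise seen from above, needs about 0.1 N m and stays where it is left.
- marked_end (a point): Centre of the upper face of the round disc at the end of the marked handle, 47 mm from the pivot axis. Dark steel lever 12 mm thick (z = 48 to 60 mm), bar 14 mm wide, with a round disc 30 mm across at the end (dark dimple in its middle): the disc is the mark.
- handle_plain (a joint): Angle of the other, plain handle, same sense and range; starts open (0 to 0.2) and must stay as it is.
- plain_end (a point): Point on the plain handle's upper face, 47 mm from its pivot axis. Dark steel straight lever of the same height, 14 mm wide all along, square end 62 mm from the pivot, without a disc.
- valve_plain: Valve with the plain handle. Origin on its vertical pivot axis at table height; axes parallel to the box's.
- vial: glass sample vial with black cap, 22 mm across, 54 mm tall, upright, 55 to 70 mm clear of the box's outlet (-y) wall, near the hose tails. Loose bystander; origin: centre of its underside.
- dish: dark petri dish, 64 mm across, 14 mm high, just behind the box (+x side). Loose bystander; origin: centre of its underside.
- lab_timer: small white bench timer, 62x62x20 mm, beside the box's left (+y) side. Loose bystander; origin: centre of its underside.
- marker: marker pen with red cap, 135 mm long, 16 mm thick, lying in front of the box (-x side). Loose bystander; origin: centre of its underside.

How it is judged:
By the outcome, as a careful person would: the job done as asked, in the order asked, and still so for the second after the job is handed in, with the robot touching nothing.
It also fails if it takes over 45 s, if anything falls off the work surface, if the arm or the gripper's body presses on something with over 40 N, if the wrist force passes 120 N, or if a joint passes its speed limit or range.

### The arm

A 6-joint arm with a two-finger parallel gripper is mounted at the origin on a cart in front of the work surface, level with it; the furniture and walls round the work are solid. World frame = base frame: x ahead of the robot, y to its left, z up, the work surface at z = 0. Lengths are in m, angles in rad, forces in N, time in s.
With the tool pointing down it reaches from about 0.375 to 0.9 m from the base axis. Payload 3.1 kg.
Tool frame: the origin (TCP) lies midway between the tips of the shut fingers; the grasp point (between the pads) lies 19 mm behind it (robot.grip_depth is the distance from the TCP to the grasp point, in m); z points along the fingers, y is the direction in which the jaws open and shut (so a half turn about z gives the same grasp; the last joint's range is limited). The gripper opens to 87 mm and grips with 3 to 60 N. Pads are 19 mm wide; open, the fingers measure 117 mm over their backs; the gripper's body (75 mm by 190 mm) begins 51 mm behind the grasp point.
Start: joints at [-1.516, 0.527, 1.433, -0, 1.181, -0.178], TCP at [0.144, -0.608, 0.201] pointing down, gripper open.
Joint ranges: [-3.08, 3.08], [-0.75, 2.2], [0.22, 2.44], [-1.43, 4.57], [0, 2.65], [-2.85, 2.85]. Speed limits (rad/s): [2.79, 2.79, 3.14, 3.14, 3.14, 3.14].

### API

Orientations are given as a unit quaternion [x, y, z, w].
In Python, from rig import robot gives the robot as it stands.
- The arm moves only by the tool carry_out, never from a script. Its arguments are lists of equal length, an entry for each row: "dr": the turn, a rotation vector about the world's x, y, z in rad, a list of three; "translation": the shift along the world's x, y, z in cm, a list of three; "grip": the opening, from 0 (shut) to 1 (fully open). A call has 1 to 20 rows; each row is the pose to reach, as a shift and turn from the pose commanded when the call began; what a row does not reach only later rows make up. A row lasts 1/12 s, in which the tool goes at most 41.7 mm and 7.16 degrees, less where a joint would pass 70% of its speed; a pose out of reach is approached as far as the arm can. A call with a gripper value outside its range is refused whole. The fingers move at their own pace and stop on an object; "newtons" is the grip in N (left out, the last holds). Time passes only in rows, so rows that repeat a pose let the fingers close. It gives the time, the measured TCP pose, the force and the opening at its end, in the units of the state.
- robot.get_obs(): the state, without advancing time (a new reading comes with each control period).
- robot.camera(name): name is "side" or "top"; returns a dict with "color" (420x560x3 uint8, blue, green, red), "camera_matrix" (3x3 intrinsics, pixels), "T" (4x4, takes a point from camera to world coordinates). Camera axes: x right, y down, z forward; pixel columns grow to the right and rows downward; lengths in m; the calibration is good to about 2 mm. A picture is of the moment at which its call begins. There is no depth.
- robot.hand_in(): hands the job in, once; it reports no verdict.
The state is a dict: "time": time; "q": joint angles; "joint_velocities": joint speeds; "joint_torque": joint torques, N m; "position": TCP position; "tool_rot": TCP orientation; "ft_force": force on the tool from outside, world axes, zero at the start; "moment": the same for the moment, N m; "grip_width": finger opening in m.
Only numpy, scipy, OpenCV 4.12 (cv2) and the standard library are available. Lean on these libraries where they do the work, as an engineer would, in place of code of your own. Each camera call takes 0.05 s, during which the arm holds its last target. There are 200 camera calls.

## Working session

There is one attempt and no reset: what is moved stays moved. The work goes in short steps, Python scripts to look and compute and a tool call to move; the robot and the scene stay as the last step left them, time stands still between calls to the robot, and variables do not carry over. Pictures are saved under pics/ and viewed, about 8 in all and at most 12, crops included, and the job is handed in when it is done.

Besides the shell and the picture viewer there is one more tool, called after ">>>" by a JSON object that holds its "fn" and its "kwargs", one argument or row to a line. carry_out: Moves the arm, as the interface text tells. Its arguments: {"type":"object","properties":{"dr":{"type":"array"},"translation":{"type":"array"},"grip":{"type":"array"},"newtons":{"type":"number"}},"required":["dr","translation","grip"]}

```bash
mkdir -p pics
cat > h.py <<'E'
import numpy as np, cv2
from rig import robot
def ray(c,u,v,z):
    K=c["camera_matrix"];T=c["T"]
    d=T[:3,:3]@np.linalg.inv(K)@np.array([u,v,1.]);o=T[:3,3]
    return o+d*(z-o[2])/d[2]
def proj(c,p):
    T=np.linalg.inv(c["T"]);q=T[:3,:3]@np.asarray(p,float)+T[:3,3];q=c["camera_matrix"]@q
    return q[:2]/q[2]
E
python3 - <<'E'
from h import *
import pickle
d={}
for n in("top","side"):
    c=robot.camera(n);d[n]=c;cv2.imwrite(f"pics/{n}0.png",c["color"]);print(n,c["camera_matrix"],c["T"])
pickle.dump(d,open("c0.pkl","wb"))
print(robot.get_obs())
E
```

```text
top [[394.2491655    0.         272.78617523]
 [  0.         394.2491655  215.56464368]
 [  0.           0.           1.        ]] [[ 0.00623641 -0.99361628  0.11264011  0.49052927]
 [-0.99988876 -0.00466992  0.0141655   0.02454498]
 [-0.01354905 -0.11271592 -0.99353487  0.91702855]
 [ 0.          0.          0.          1.        ]]
side [[413.4306109    0.         283.43666812]
 [  0.         413.4306109  207.77379214]
 [  0.           0.           1.        ]] [[ 0.97007037 -0.13049221  0.204781    0.40874281]
 [-0.2427844  -0.53644705  0.80825757 -0.65582932]
 [ 0.00438285 -0.83378435 -0.55207286  0.58099271]
 [ 0.          0.          0.          1.        ]]
{'time': 0.1, 'q': array([-1.51650181e+00,  5.28355042e-01,  1.43377477e+00,  1.36747306e-05,
        1.18140912e+00, -1.78504982e-01]), 'joint_velocities': array([ 0.00134967, -0.00216692, -0.00329125, -0.00065658,  0.0006084 ,
        0.00056533]), 'joint_torque': array([-3.85017538e-04, -4.40985096e+01, -1.77150536e+01,  6.34726952e-02,
        5.34169714e-02, -4.42742112e-05]), 'position': array([ 0.14418002, -0.60742084,  0.2001805 ]), 'tool_rot': array([ 9.93233027e-01,  1.16134438e-01,  6.67090644e-05, -9.70871539e-04]), 'ft_force': array([-0.82872498, -0.28533366, -0.19288573]), 'moment': array([-0.01630094, -0.00722859,  0.01577572]), 'grip_width': 0.08723780804463306}
```

View pics/top0.png

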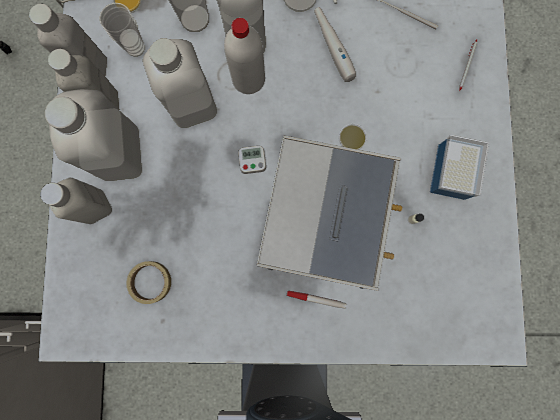

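View pics/side0.png

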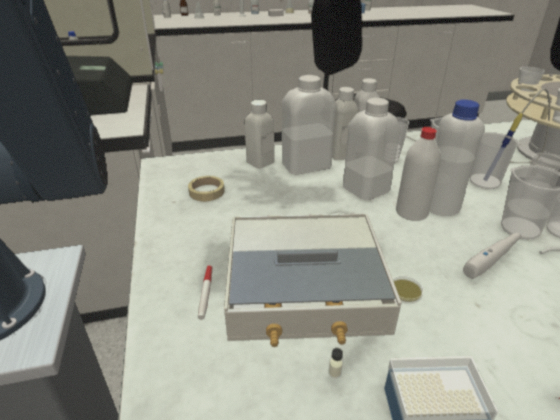

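The top view shows the box turned slightly, with corners near (285,137), (400,158), (378,288) and (258,267). The rib runs from (346,187) to (335,240), and the vial is at (418,218). The side view agrees. Next I'll take an enlarged crop for precise numbers.

Run:
```python
from h import *
import pickle
d=pickle.load(open("c0.pkl","rb"));c=d["top"]
P=[ray(c,u,v,.08) for u,v in((285,137),(400,158),(378,288),(258,267))]
for p in P: print(p.round(4))
print([np.linalg.norm(P[i]-P[(i+1)%4]).round(4) for i in range(4)])
print("rib",[ray(c,*q,.1).round(4) for q in((346,187),(335,240))], "vial",ray(c,419,217,.054).round(3))
im=c["color"][125:300,245:435];cv2.imwrite("pics/t0c.png",cv2.resize(im,None,fx=3.4,fy=3.4,interpolation=cv2.INTER_CUBIC))
```

```text
[0.7583 0.0109 0.08  ]
[ 0.712 -0.238  0.08 ]
[ 0.4344 -0.1839  0.08  ]
[0.4762 0.067  0.08  ]
[np.float64(0.2531), np.float64(0.2828), np.float64(0.2544), np.float64(0.2876)]
rib [array([ 0.6442, -0.117 ,  0.1   ]), array([ 0.5329, -0.0927,  0.1   ])] vial [ 0.587 -0.284  0.054]
```

View pics/t0c.png

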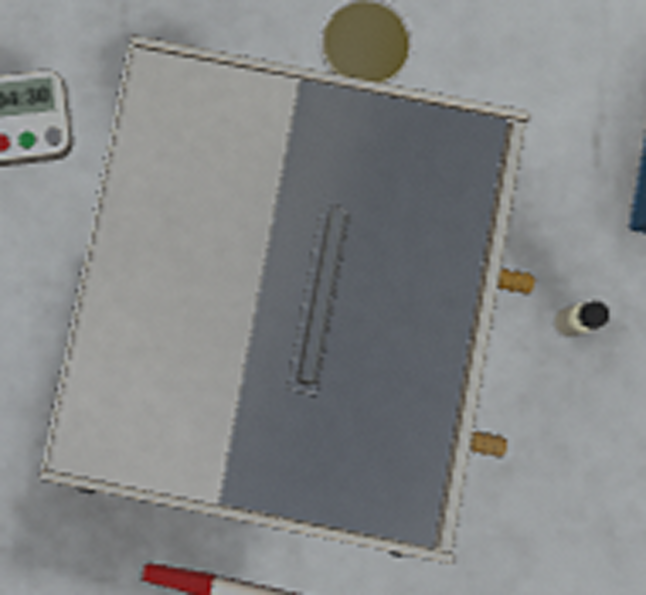

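```bash
cat >> h.py <<'E'
import pickle
def frame(c,px):
    P=np.array([ray(c,u,v,.08)[:2] for u,v in px])
    M=np.array([[.145,.13],[.145,-.13],[-.145,-.13],[-.145,.13]])
    A=P-P.mean(0);H=M.T@A;t=np.arctan2(H[0,1]-H[1,0],H[0,0]+H[1,1])
    R=np.array([[np.cos(t),-np.sin(t)],[np.sin(t),np.cos(t)]])
    return t,R,P.mean(0),A-M@R.T
E
python3 - <<'E'
from h import *
d=pickle.load(open("c0.pkl","rb"));c=d["top"]
cr=lambda u,v:(u/3.4+245-.35,v/3.4+125-.35)
t,R,o,e=frame(c,[cr(*p) for p in((134,38),(528,117),(452,560),(40,478))])
print("yaw",t,"o",o,"res mm\n",(e*1e3).round(1))
B=lambda p:(R.T@(p[:2]-o)).round(4)
for p in((349,210),(318,395)): print("rib",B(ray(c,*cr(*p),.1)))
for p in((297,82),(222,500),(507,125),(440,545)): print("cover edge",B(ray(c,*cr(*p),.078)))
print("vial",B(ray(c,*cr(594,315),.054)))
W=lambda x,y:(o+R@[x,y]).round(4)
# check in side view
s=d["side"];im=s["color"].copy()
for x,y,z in[(a,b,.08) for a in(-.145,.145) for b in(-.13,.13)]+[(.055,-.033,.1),(-.055,-.033,.1),(-.065,-.163,.028),(.045,-.163,.028)]:
    p=proj(s,[*W(x,y),z]);cv2.circle(im,tuple(int(round(k)) for k in p),2,(0,0,255),-1)
cv2.imwrite("pics/s0c.png",cv2.resize(im[180:400,180:450],None,fx=2.9,fy=2.7))
np.savez("box.npz",t=t,R=R,o=o)
E
```

```text
yaw -0.19663046709691645 o [ 0.59554109 -0.08438469] res mm
 [[-2.2 -1.9]
 [-2.7  2.4]
 [ 3.7  0.5]
 [ 1.2 -1.1]]
rib [ 0.0559 -0.0249]
rib [-0.0601 -0.0271]
cover edge [0.136  0.0197]
cover edge [-0.1342  0.016 ]
cover edge [ 0.1348 -0.1164]
cover edge [-0.1341 -0.1205]
vial [ 0.0298 -0.198 ]
```

View pics/s0c.png

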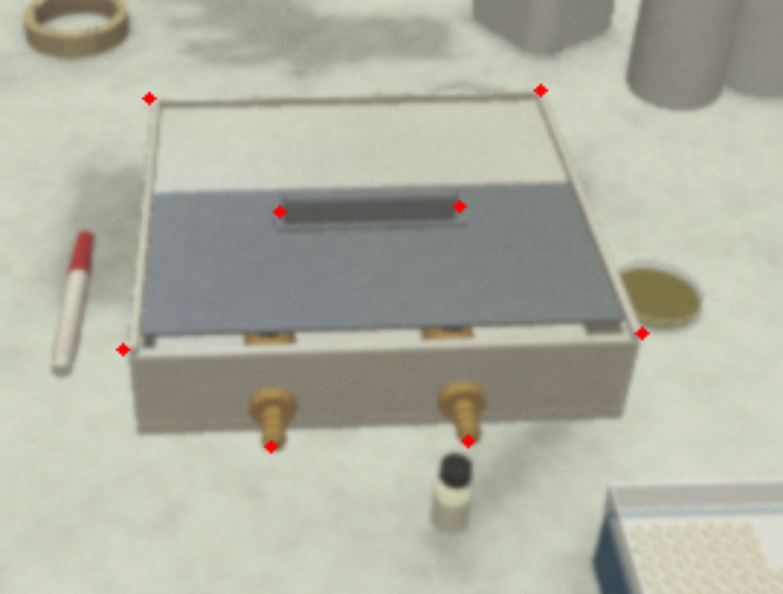

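The box fit agrees with both views: yaw -0.197, origin (0.596, -0.084), rib face at box y ≈ -0.026, slide ≈ 10 mm. I'll move above the start of the push with the fingers shut and aligned to the box.

>>> {"fn": "carry_out", "kwargs": {
  "dr": [
    [0, 0, -0.1],
    [0, 0, -0.2],
    [0, 0, -0.3],
    [0, 0, -0.43],
    [0, 0, -0.43],
    [0, 0, -0.43],
    [0, 0, -0.43],
    [0, 0, -0.43],
    [0, 0, -0.43],
    [0, 0, -0.43],
    [0, 0, -0.43],
    [0, 0, -0.43],
    [0, 0, -0.43],
    [0, 0, -0.43],
    [0, 0, -0.43],
    [0, 0, -0.43],
    [0, 0, -0.43],
    [0, 0, -0.43],
    [0, 0, -0.43],
    [0, 0, -0.43]
  ],
  "translation": [
    [2.5, 2.6, 0],
    [5, 5.2, 0],
    [7.5, 7.8, 0],
    [10, 10.4, 0],
    [12.5, 13, 0],
    [15, 15.6, 0],
    [17.5, 18.2, 0],
    [20, 20.8, 0],
    [22.5, 23.4, 0],
    [25, 26, 0],
    [27.5, 28.5, 0],
    [30, 31.1, 0],
    [32.5, 33.7, 0],
    [35, 36.3, 0],
    [37.5, 38.9, 0],
    [40, 41.5, 0],
    [42, 43.5, 0],
    [43.3, 45, 0],
    [43.8, 45.4, 0],
    [43.8, 45.4, 0]
  ],
  "grip": [0, 0, 0, 0, 0, 0, 0, 0, 0, 0, 0, 0, 0, 0, 0, 0, 0, 0, 0, 0],
  "newtons": 10
}}

```text
time: 1.77
position: [0.5828, -0.1529, 0.2005]
tool_rot: [0.995, -0.097, -0.0, -0.0]
ft_force: [0.4, 0.0, -0.3]
grip_width: 0.0005
```

>>> {"fn": "carry_out", "kwargs": {
  "dr": [
    [0, 0, 0],
    [0, 0, 0],
    [0, 0, 0],
    [0, 0, 0],
    [0, 0, 0],
    [0, 0, 0],
    [0, 0, 0],
    [0, 0, 0]
  ],
  "translation": [
    [0, 0, -2.5],
    [0, 0, -5],
    [0, 0, -7.5],
    [0, 0, -9.5],
    [0, 0, -10.5],
    [0, 0, -11],
    [0, 0, -11.2],
    [0, 0, -11.2]
  ],
  "grip": [0, 0, 0, 0, 0, 0, 0, 0]
}}

```text
time: 2.43
position: [0.5824, -0.1549, 0.0895]
tool_rot: [0.995, -0.099, 0.0, 0.0]
ft_force: [-0.6, 0.3, -0.0]
grip_width: 0.0002
```

Run:
```python
from h import *
s=robot.camera("side");print(robot.get_obs()["ft_force"])
cv2.imwrite("pics/s1.png",cv2.resize(s["color"][150:370,180:450],None,fx=2.7,fy=2.7))
```

```text
[-0.59119495  0.12381344  0.11807687]
```

View pics/s1.png

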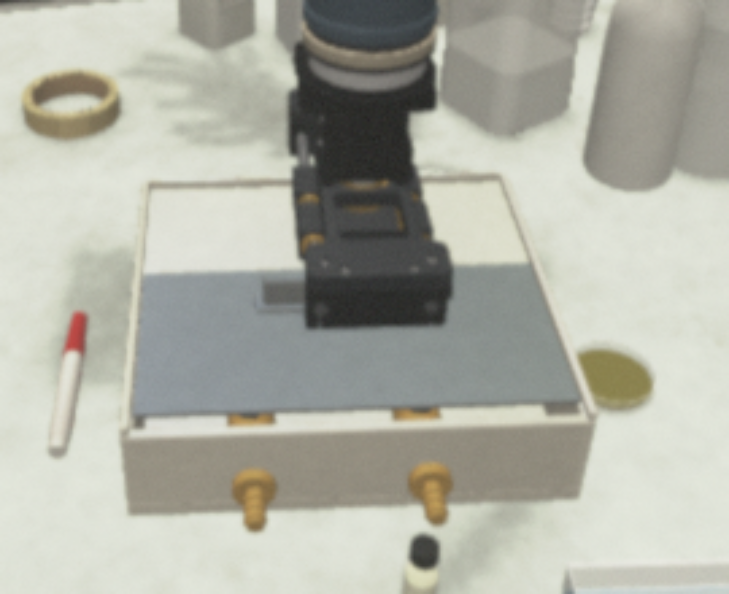

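>>> {"fn": "carry_out", "kwargs": {
  "dr": [
    [0, 0, 0],
    [0, 0, 0],
    [0, 0, 0],
    [0, 0, 0],
    [0, 0, 0],
    [0, 0, 0],
    [0, 0, 0],
    [0, 0, 0],
    [0, 0, 0],
    [0, 0, 0],
    [0, 0, 0],
    [0, 0, 0],
    [0, 0, 0],
    [0, 0, 0]
  ],
  "translation": [
    [0.2, 0.98, 0],
    [0.39, 1.96, 0],
    [0.59, 2.94, 0],
    [0.78, 3.92, 0],
    [0.98, 4.9, 0],
    [1.17, 5.88, 0],
    [1.37, 6.86, 0],
    [1.56, 7.85, 0],
    [1.76, 8.83, 0],
    [1.95, 9.81, 0],
    [2.15, 10.8, 0],
    [2.34, 11.7, 0],
    [2.44, 12.2, 0],
    [2.5, 12.5, 0]
  ],
  "grip": [0, 0, 0, 0, 0, 0, 0, 0, 0, 0, 0, 0, 0, 0]
}}

```text
time: 3.65
position: [0.6073, -0.0281, 0.089]
tool_rot: [0.995, -0.098, -0.0, 0.0]
ft_force: [-0.1, 0.5, 0.6]
grip_width: 0.0003
```

>>> {"fn": "carry_out", "kwargs": {
  "dr": [
    [0, 0, 0],
    [0, 0, 0],
    [0, 0, 0],
    [0, 0, 0]
  ],
  "translation": [
    [0.06, 0.29, 0],
    [0.12, 0.59, 0],
    [0.18, 0.88, 0],
    [0.2, 0.98, 0]
  ],
  "grip": [0, 0, 0, 0]
}}

```text
time: 3.98
position: [0.6093, -0.0192, 0.0891]
tool_rot: [0.995, -0.099, 0.0, -0.0]
ft_force: [-0.4, 0.8, 0.4]
grip_width: 0.0004
```

Run:
```python
from h import *
s=robot.camera("side");print(robot.get_obs()["ft_force"])
cv2.imwrite("pics/s2.png",cv2.resize(s["color"][150:370,180:450],None,fx=2.7,fy=2.7))
```

```text
[-0.23777561  0.21487454  0.62058671]
```

View pics/s2.png

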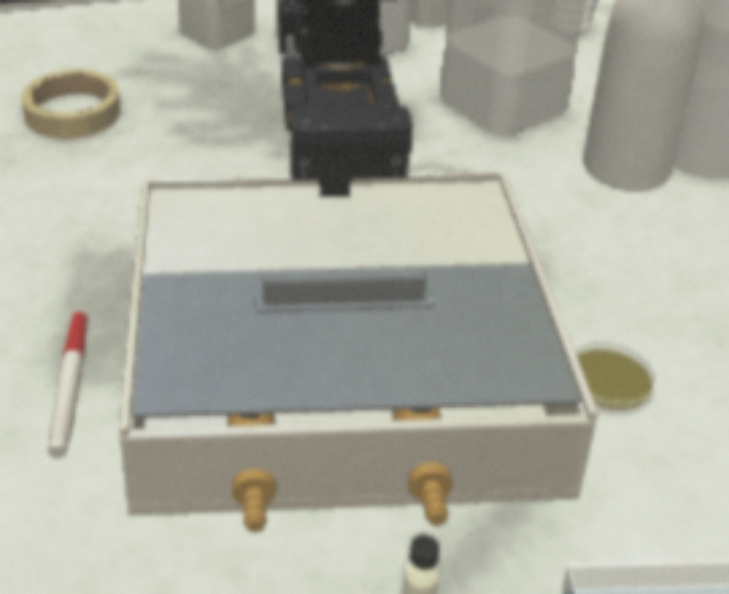

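Run:
```python
from h import *
d=pickle.load(open("c0.pkl","rb"));s=d["side"];b=np.load("box.npz");R,o=b["R"],b["o"]
p=robot.get_obs()["position"];print(p,"box",R.T@(p[:2]-o))
print("tcp px crop",(proj(s,p)-[180,150])*2.7)
for z in(.089,.1,.12): 
    q=ray(s,335/2.7+180,192/2.7+150,z);print(z,q,R.T@(q[:2]-o))
t=robot.camera("top");im=t["color"].copy()
u=proj(t,p);print(u);cv2.circle(im,tuple(int(round(k)) for k in u),1,(0,0,255),-1)
cv2.imwrite("pics/t2.png",cv2.resize(im[80:300,220:450],None,fx=2.7,fy=2.7))
```

```text
[ 0.60927413 -0.01915603  0.08905803] box [0.00072496 0.0666547 ]
tcp px crop [330.28409574 213.28116977]
0.089 [0.62041135 0.00625028 0.089     ] [0.00668404 0.09374727]
0.1 [ 0.61567886 -0.00855253  0.1       ] [0.0049347  0.07830514]
0.12 [ 0.60707432 -0.03546673  0.12      ] [0.00175409 0.05022852]
[299.05213595 204.02219106]
```

View pics/t2.png

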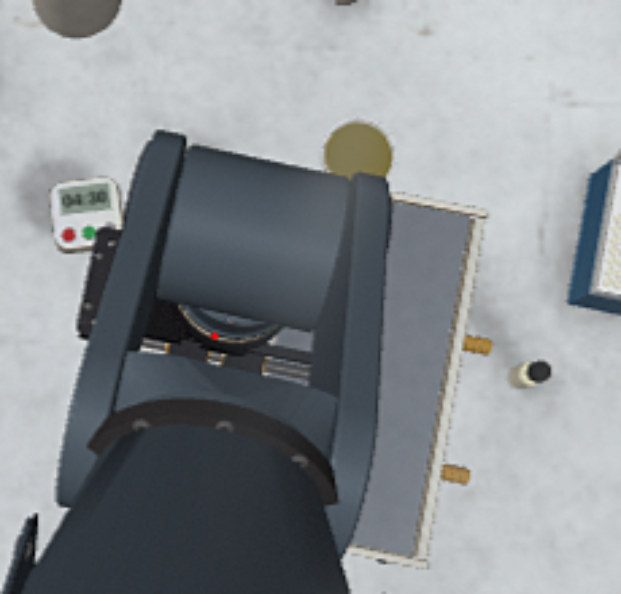

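The fingers passed over the rib. The cover hasn't moved, and the visible tip at crop (335,192) sits higher than the reported TCP at crop (330,213). I'll zoom in to measure that offset.

Run:
```python
from h import *
s=robot.camera("side");o=robot.get_obs();im=s["color"].copy()
print(o["position"],o["tool_rot"],o["grip_width"],o["q"])
cv2.imwrite("pics/s3.png",cv2.resize(im[180:270,255:355],None,fx=6,fy=6,interpolation=cv2.INTER_CUBIC))
```

```text
[ 0.60918419 -0.01947985  0.08904713] [ 9.95133787e-01 -9.85329542e-02 -1.86647851e-05  4.84455321e-05] 0.000657644794989304 [-2.15051045e-01  6.48464515e-01  1.56801655e+00 -1.25916180e-04
  9.25137424e-01  1.55320724e+00]
```

View pics/s3.png

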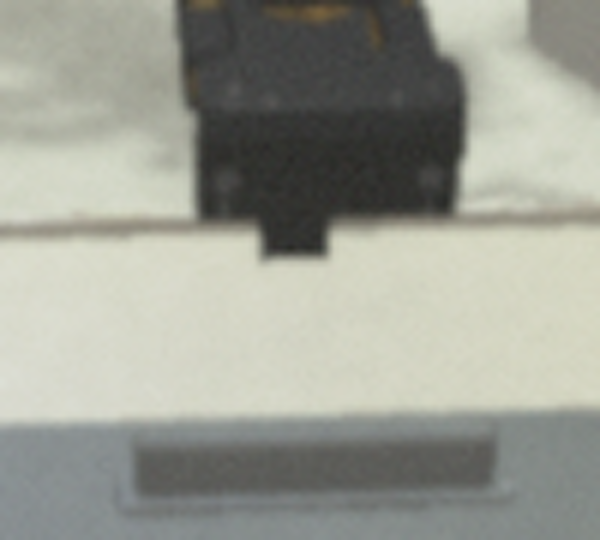

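Run:
```python
from h import *
s=robot.camera("side");b=np.load("box.npz");R,o=b["R"],b["o"]
p=robot.get_obs()["position"];y=R@[0,1.]
print(robot.camera("side")["T"]-pickle.load(open("c0.pkl","rb"))["side"]["T"])
for dz in(0,.01,.02,.03,.04):
    for n,dy,h in(("body",-.095,.07),("finger",-.015,0),("finger0",0,0)):
        q=np.r_[p[:2]+y*dy,p[2]+h+dz];print(dz,n,proj(s,q).round(1),end="; ")
    print()
```

```text
[[0. 0. 0. 0.]
 [0. 0. 0. 0.]
 [0. 0. 0. 0.]
 [0. 0. 0. 0.]]
0 body [308.4 229.2]; 0 finger [303.  233.6]; 0 finger0 [302.3 229.1]; 
0.01 body [308.6 224.4]; 0.01 finger [303.2 229.6]; 0.01 finger0 [302.5 225.1]; 
0.02 body [308.8 219.6]; 0.02 finger [303.3 225.4]; 0.02 finger0 [302.6 221. ]; 
0.03 body [309.  214.8]; 0.03 finger [303.5 221.2]; 0.03 finger0 [302.8 216.8]; 
0.04 body [309.3 209.8]; 0.04 finger [303.6 217. ]; 0.04 finger0 [303.  212.6];
```

Run:
```python
from h import *
t=robot.camera("top");s=robot.camera("side");b=np.load("box.npz");R,o=b["R"],b["o"]
p=robot.get_obs()["position"]
for z in(.16,.19,.22):
    for sx in(1,-1): print(z,sx,((proj(t,np.r_[p[:2]+R@[sx*.0375,.095],z])-[220,80])*2.7).round(0),end=" ")
    print()
p1=np.array([.5824,-.1549,.0895])
for dz in(0,.02,.027): print("s1",[((proj(s,np.r_[p1[:2]+R@[sx*.0375,-.095],p1[2]+.07+dz])-[180,150])*2.7).round(0) for sx in(-1,1)])
```

```text
0.16 1 [101. 245.] 0.16 -1 [ 79. 346.] 
0.19 1 [ 98. 235.] 0.19 -1 [ 76. 340.] 
0.22 1 [ 96. 225.] 0.22 -1 [ 73. 334.] 
s1 [array([302., 370.]), array([442., 365.])]
s1 [array([303., 342.]), array([446., 337.])]
s1 [array([303., 332.]), array([447., 327.])]
```

Measured against the pictures, the horizontal position is right. The gripper sits about 27 mm higher than the reported z, seen on both the body and the finger tip. I'll raise, go back, and come down slowly while watching the force.

>>> {"fn": "carry_out", "kwargs": {
  "dr": [
    [0, 0, 0],
    [0, 0, 0],
    [0, 0, 0],
    [0, 0, 0],
    [0, 0, 0],
    [0, 0, 0],
    [0, 0, 0],
    [0, 0, 0],
    [0, 0, 0],
    [0, 0, 0],
    [0, 0, 0],
    [0, 0, 0],
    [0, 0, 0],
    [0, 0, 0]
  ],
  "translation": [
    [0, 0, 2],
    [0, 0, 4],
    [-0.5, -2.5, 4],
    [-1, -5, 4],
    [-1.5, -7.5, 4],
    [-2, -10, 4],
    [-2.5, -12.5, 4],
    [-2.7, -13.7, 4],
    [-2.7, -13.7, 2],
    [-2.7, -13.7, 0.5],
    [-2.7, -13.7, -0.5],
    [-2.7, -13.7, -1],
    [-2.7, -13.7, -1.5],
    [-2.7, -13.7, -1.5]
  ],
  "grip": [0, 0, 0, 0, 0, 0, 0, 0, 0, 0, 0, 0, 0, 0]
}}

```text
time: 5.5
position: [0.582, -0.1557, 0.0733]
tool_rot: [0.995, -0.098, -0.001, -0.0]
ft_force: [-0.3, -0.2, -0.1]
grip_width: 0.0006
```

>>> {"fn": "carry_out", "kwargs": {
  "dr": [
    [0, 0, 0],
    [0, 0, 0],
    [0, 0, 0],
    [0, 0, 0],
    [0, 0, 0]
  ],
  "translation": [
    [0, 0, -0.2],
    [0, 0, -0.4],
    [0, 0, -0.6],
    [0, 0, -0.8],
    [0, 0, -0.8]
  ],
  "grip": [0, 0, 0, 0, 0]
}}

```text
time: 5.92
position: [0.5821, -0.1562, 0.0659]
tool_rot: [0.995, -0.098, -0.0, -0.0]
ft_force: [-0.3, -0.0, 1.0]
grip_width: 0.0006
```

Run:
```python
from h import *
s=robot.camera("side");o=robot.get_obs();print(o["position"],o["ft_force"])
cv2.imwrite("pics/s4.png",cv2.resize(s["color"][150:370,180:450],None,fx=2.7,fy=2.7))
```

```text
[ 0.5821246  -0.15626304  0.06601787] [-0.01883626 -0.59956984 -1.00737631]
```

Reported z is 0.066, below the cover top at 0.078, and there is no contact force. That confirms the reading is low. Pushing now.

>>> {"fn": "carry_out", "kwargs": {
  "dr": [
    [0, 0, 0],
    [0, 0, 0],
    [0, 0, 0],
    [0, 0, 0],
    [0, 0, 0],
    [0, 0, 0],
    [0, 0, 0]
  ],
  "translation": [
    [0.2, 1, 0],
    [0.4, 2, 0],
    [0.6, 3, 0],
    [0.8, 3.9, 0],
    [1, 4.9, 0],
    [1.2, 5.9, 0],
    [1.4, 6.9, 0]
  ],
  "grip": [0, 0, 0, 0, 0, 0, 0]
}}

```text
time: 6.55
position: [0.5961, -0.0863, 0.0661]
tool_rot: [0.995, -0.098, -0.0, 0.0]
ft_force: [-1.6, -1.9, 0.7]
grip_width: 0.0005
```

Run:
```python
from h import *
s=robot.camera("side");o=robot.get_obs();print(o["position"],o["ft_force"])
cv2.imwrite("pics/s5.png",cv2.resize(s["color"][150:370,180:450],None,fx=2.7,fy=2.7))
```

```text
[ 0.59640888 -0.08411052  0.06607388] [0.51809769 1.61012873 0.43641128]
```

View pics/s5.png

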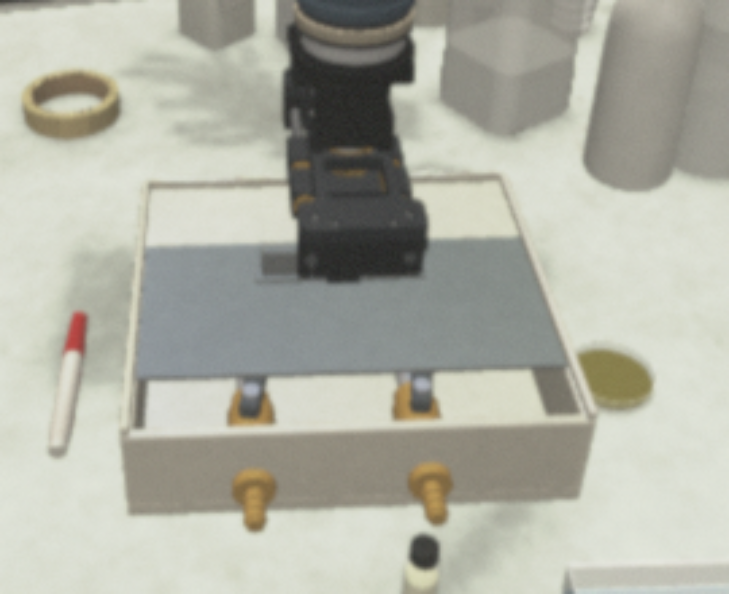

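The cover is flat and moving with the finger. I'll continue to the stop.

>>> {"fn": "carry_out", "kwargs": {
  "dr": [
    [0, 0, 0],
    [0, 0, 0],
    [0, 0, 0],
    [0, 0, 0],
    [0, 0, 0],
    [0, 0, 0],
    [0, 0, 0],
    [0, 0, 0]
  ],
  "translation": [
    [0.2, 1, 0],
    [0.4, 2, 0],
    [0.6, 3, 0],
    [0.8, 3.9, 0],
    [1, 4.9, 0],
    [1.1, 5.5, 0],
    [1.2, 6, 0],
    [1.26, 6.3, 0]
  ],
  "grip": [0, 0, 0, 0, 0, 0, 0, 0]
}}

```text
time: 7.27
position: [0.6088, -0.0234, 0.066]
tool_rot: [0.995, -0.098, -0.0, -0.0]
ft_force: [-1.9, -1.4, 1.1]
grip_width: 0.0004
```

>>> {"fn": "carry_out", "kwargs": {
  "dr": [
    [0, 0, 0],
    [0, 0, 0],
    [0, 0, 0],
    [0, 0, 0]
  ],
  "translation": [
    [0.04, 0.2, 0],
    [0.08, 0.4, 0],
    [0.12, 0.6, 0],
    [0.12, 0.6, 0]
  ],
  "grip": [0, 0, 0, 0]
}}

```text
time: 7.6
position: [0.6101, -0.0181, 0.066]
tool_rot: [0.995, -0.099, 0.0, -0.0]
ft_force: [-0.2, -0.0, -0.1]
grip_width: 0.0009
```

Still no stop force. Going on in small steps.

>>> {"fn": "carry_out", "kwargs": {
  "dr": [
    [0, 0, 0],
    [0, 0, 0],
    [0, 0, 0]
  ],
  "translation": [
    [0.04, 0.2, 0],
    [0.08, 0.4, 0],
    [0.08, 0.4, 0]
  ],
  "grip": [0, 0, 0]
}}

```text
time: 7.85
position: [0.611, -0.0141, 0.066]
tool_rot: [0.995, -0.099, 0.0, -0.0]
ft_force: [-1.0, -1.0, -0.2]
grip_width: 0.0005
```

>>> {"fn": "carry_out", "kwargs": {
  "dr": [
    [0, 0, 0],
    [0, 0, 0],
    [0, 0, 0]
  ],
  "translation": [
    [0.04, 0.2, 0],
    [0.08, 0.4, 0],
    [0.08, 0.4, 0]
  ],
  "grip": [0, 0, 0]
}}

```text
time: 8.1
position: [0.6118, -0.0099, 0.066]
tool_rot: [0.995, -0.098, 0.0, -0.0]
ft_force: [-0.7, -1.4, 0.2]
grip_width: 0.0006
```

>>> {"fn": "carry_out", "kwargs": {
  "dr": [
    [0, 0, 0],
    [0, 0, 0],
    [0, 0, 0]
  ],
  "translation": [
    [0.04, 0.2, 0],
    [0.08, 0.4, 0],
    [0.08, 0.4, 0]
  ],
  "grip": [0, 0, 0]
}}

```text
time: 8.35
position: [0.612, -0.0094, 0.066]
tool_rot: [0.995, -0.097, -0.0, 0.003]
ft_force: [-3.7, -10.5, -0.3]
grip_width: 0.0003
```

Run:
```python
from h import *
s=robot.camera("side");b=np.load("box.npz");R,o=b["R"],b["o"];im=s["color"].copy()
p=robot.get_obs()["position"];print(R.T@(p[:2]-o))
# cover front edge along box x=0 and -0.1, +0.1: sample profile over y at z=.078
for x in(-.1,.0,.1):
    ys=np.arange(-.04,.02,.004);print(x,[(round(y*1e3),int(im[tuple(int(round(k)) for k in proj(s,[*(o+R@[x,y]),.078])[::-1])].mean())) for y in ys])
cv2.imwrite("pics/s6.png",cv2.resize(im[180:350,200:420],None,fx=3.5,fy=3.5))
```

```text
[0.001448   0.07676859]
-0.1 [(-40, 136), (-36, 137), (-32, 136), (-28, 135), (-24, 136), (-20, 140), (-16, 135), (-12, 131), (-8, 122), (-4, 140), (0, 143), (4, 148), (8, 145), (12, 142), (16, 142)]
0.0 [(-40, 131), (-36, 129), (-32, 132), (-28, 131), (-24, 130), (-20, 134), (-16, 128), (-12, 122), (-8, 111), (-4, 139), (0, 140), (4, 143), (8, 144), (12, 141), (16, 139)]
0.1 [(-40, 132), (-36, 132), (-32, 132), (-28, 130), (-24, 132), (-20, 133), (-16, 129), (-12, 113), (-8, 117), (-4, 134), (0, 138), (4, 138), (8, 139), (12, 139), (16, 135)]
```

View pics/s6.png

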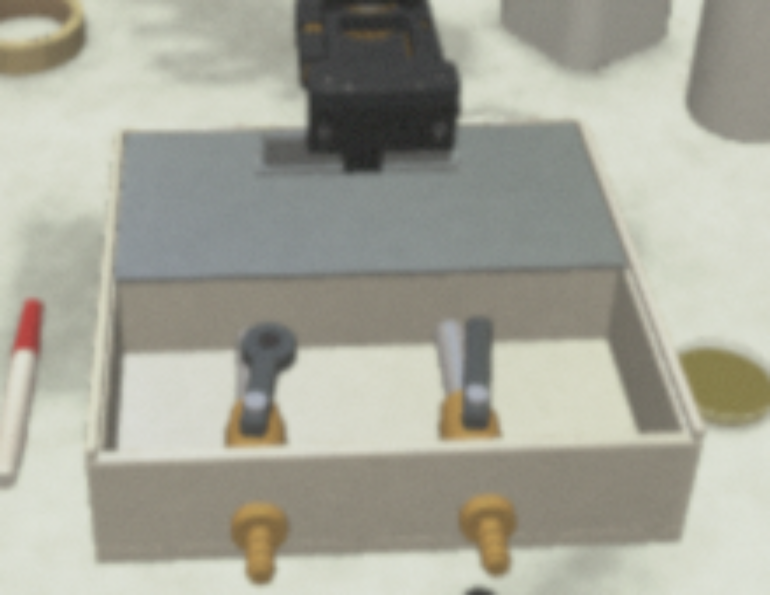

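The stop is reached: 10 N, and the cover edge is at box y ≈ -8 mm, where -7.5 is expected. The disc handle is the near one (crop 268,342, box x = -65) and the plain one is at x = +45. Next I'll compute the waypoints.

```bash
cat > v.py <<'E'
from h import *
s=robot.camera("side");b=np.load("box.npz");R,o=b["R"],b["o"]
def B(u,v,z): return R.T@(ray(s,u,v,z)[:2]-o)
p=robot.get_obs()["position"]
def rel(x,y): return ((o+R@[x,y]-p[:2])*100).round(2)
E
python3 - <<'E'
from v import *
e=B(268/3.5+200,342/3.5+180,.06);f=B(478/3.5+200,322/3.5+180,.06)
for n,q,x in(("disc",e,-.065),("plain",f,.045)): print(n,q.round(4),"angle",np.arctan2(q[0]-x,q[1]+.085),"r",np.hypot(q[0]-x,q[1]+.085))
print(p,"now",R.T@(p[:2]-o))
for w in((0,.06),(-.105,-.038),(-.075,-.040),(-.0475,-.045)): print(w,rel(*w))
E
```

```text
disc [-0.0547 -0.0406] angle 0.22794511430121148 r 0.045555860617056285
plain [ 0.0567 -0.0303] angle 0.21106675747689818 r 0.05599128967384025
[ 0.6119523  -0.00937915  0.06603206] now [0.00144145 0.0767664 ]
(0, 0.06) [-0.47 -1.62]
(-0.105, -0.038) [-12.68  -9.18]
(-0.075, -0.04) [-9.78 -9.96]
(-0.0475, -0.045) [ -7.18 -10.99]
```

>>> {"fn": "carry_out", "kwargs": {
  "dr": [
    [0, 0, 0],
    [0, 0, 0],
    [0, 0, 0],
    [0, 0, 0],
    [0, 0, 0],
    [0, 0, 0],
    [0, 0, 0],
    [0, 0, 0],
    [0, 0, 0],
    [0, 0, 0],
    [0, 0, 0],
    [0, 0, 0]
  ],
  "translation": [
    [-0.3, -1.2, 0],
    [-0.5, -2, 0],
    [-0.5, -2, 2],
    [-0.5, -2, 4],
    [-2.5, -3.3, 4],
    [-4.5, -4.5, 4],
    [-6.5, -5.8, 4],
    [-8.5, -7.1, 4],
    [-10.5, -8.3, 4],
    [-12, -9.2, 4],
    [-12.7, -9.6, 4],
    [-12.7, -9.6, 4]
  ],
  "grip": [0, 0, 0, 0, 0, 0, 0, 0, 0, 0, 0, 0]
}}

```text
time: 9.45
position: [0.4843, -0.1028, 0.1062]
tool_rot: [0.995, -0.1, -0.0, -0.0]
ft_force: [-0.2, 0.2, -0.2]
grip_width: 0.0007
```

Run:
```python
from v import *
print(p,R.T@(p[:2]-o),robot.get_obs()["ft_force"])
for w in((-.105,-.038),(-.075,-.040),(-.0475,-.045)): print(w,rel(*w))
print(R@[1,0],R@[0,1])
```

```text
[ 0.48570412 -0.10271233  0.10634608] [-0.10413987 -0.03943287] [ 0.2101309   0.06074555 -0.7646377 ]
(-0.105, -0.038) [-0.06  0.16]
(-0.075, -0.04) [ 2.85 -0.62]
(-0.0475, -0.045) [ 5.45 -1.65]
[ 0.98073044 -0.19536584] [0.19536584 0.98073044]
```

>>> {"fn": "carry_out", "kwargs": {
  "dr": [
    [0, 0, 0],
    [0, 0, 0],
    [0, 0, 0],
    [0, 0, 0],
    [0, 0, 0],
    [0, 0, 0],
    [0, 0, 0],
    [0, 0, 0]
  ],
  "translation": [
    [0, 0, -2],
    [0, 0, -4],
    [0, 0, -5.5],
    [0, 0, -6.5],
    [0, 0, -7.3],
    [0, 0, -8],
    [0, 0, -8.6],
    [0, 0, -8.6]
  ],
  "grip": [0, 0, 0, 0, 0, 0, 0, 0]
}}

```text
time: 10.17
position: [0.4854, -0.1021, 0.0193]
tool_rot: [0.995, -0.098, -0.0, -0.0]
ft_force: [-0.7, -0.5, 0.8]
grip_width: 0.0003
```

Run:
```python
from v import *
print(p,R.T@(p[:2]-o),robot.get_obs()["ft_force"])
for w in((-.075,-.040),(-.0475,-.045)): print(w,rel(*w))
im=s["color"];cv2.imwrite("pics/s7.png",cv2.resize(im[180:350,200:420],None,fx=3.5,fy=3.5))
```

```text
[ 0.48550252 -0.10221372  0.01977864] [-0.104435   -0.03898325] [-0.19582547 -0.35066343 -0.18505261]
(-0.075, -0.04) [ 2.87 -0.67]
(-0.0475, -0.045) [ 5.47 -1.7 ]
```

View pics/s7.png

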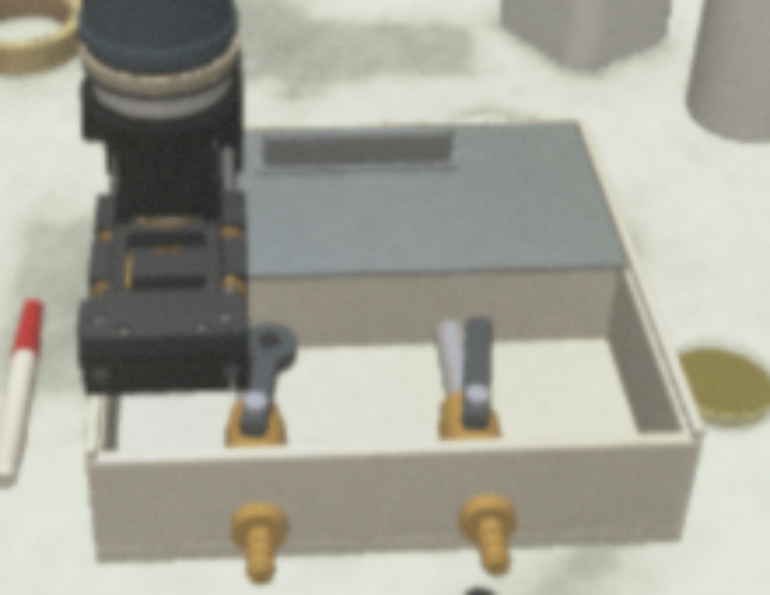

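The gripper is clear in the well, left of the disc handle, and the cover is still aside. Pushing the disc along box +x, drifting slightly towards -y.

>>> {"fn": "carry_out", "kwargs": {
  "dr": [
    [0, 0, 0],
    [0, 0, 0],
    [0, 0, 0],
    [0, 0, 0],
    [0, 0, 0],
    [0, 0, 0],
    [0, 0, 0],
    [0, 0, 0],
    [0, 0, 0],
    [0, 0, 0],
    [0, 0, 0]
  ],
  "translation": [
    [0.7, -0.17, 0],
    [1.4, -0.33, 0],
    [2.1, -0.5, 0],
    [2.87, -0.67, 0],
    [3.3, -0.84, 0],
    [3.7, -1, 0],
    [4.2, -1.2, 0],
    [4.6, -1.36, 0],
    [5, -1.5, 0],
    [5.47, -1.7, 0],
    [5.47, -1.7, 0]
  ],
  "grip": [0, 0, 0, 0, 0, 0, 0, 0, 0, 0, 0]
}}

```text
time: 11.13
position: [0.5378, -0.1201, 0.0194]
tool_rot: [0.995, -0.098, -0.003, 0.0]
ft_force: [-6.2, -1.9, 0.1]
grip_width: 0.0004
```

Run:
```python
from v import *
print(p,R.T@(p[:2]-o),robot.get_obs()["ft_force"])
for w in((-.060,-.040),(-.060,-.031),(-.022,-.031),(-.022,-.055)): print(w,rel(*w))
im=s["color"];cv2.imwrite("pics/s8.png",cv2.resize(im[180:350,200:420],None,fx=3.5,fy=3.5))
```

```text
[ 0.53791106 -0.11979878  0.01941813] [-0.04960083 -0.04599062] [-4.12285036 -1.44217564 -0.02809288]
(-0.06, -0.04) [-0.9   0.79]
(-0.06, -0.031) [-0.73  1.67]
(-0.022, -0.031) [3.   0.93]
(-0.022, -0.055) [ 2.53 -1.42]
```

The 4–6 N contact force matches a handle angle near 1.1 rad. I'll raise, go over to the +y side of the disc, descend and finish by pushing along -y.

>>> {"fn": "carry_out", "kwargs": {
  "dr": [
    [0, 0, 0],
    [0, 0, 0],
    [0, 0, 0],
    [0, 0, 0],
    [0, 0, 0],
    [0, 0, 0],
    [0, 0, 0],
    [0, 0, 0],
    [0, 0, 0],
    [0, 0, 0],
    [0, 0, 0],
    [0, 0, 0],
    [0, 0, 0],
    [0, 0, 0]
  ],
  "translation": [
    [-0.6, 0.3, 0],
    [-0.9, 0.5, 0],
    [-0.9, 0.5, 2],
    [-0.9, 0.5, 4],
    [0.5, 0.8, 4],
    [2, 1.1, 4],
    [2.86, 1.25, 4],
    [2.86, 1.25, 4],
    [2.86, 1.25, 3],
    [2.86, 1.25, 2.2],
    [2.86, 1.25, 1.6],
    [2.86, 1.25, 1.2],
    [2.86, 1.25, 1],
    [2.86, 1.25, 1]
  ],
  "grip": [0, 0, 0, 0, 0, 0, 0, 0, 0, 0, 0, 0, 0, 0]
}}

```text
time: 12.35
position: [0.5678, -0.1067, 0.0291]
tool_rot: [0.995, -0.099, -0.001, -0.0]
ft_force: [0.6, -1.0, 0.8]
grip_width: 0.0003
```

>>> {"fn": "carry_out", "kwargs": {
  "dr": [
    [0, 0, 0],
    [0, 0, 0],
    [0, 0, 0],
    [0, 0, 0],
    [0, 0, 0]
  ],
  "translation": [
    [0, 0, -0.3],
    [0, 0, -0.6],
    [0, 0, -0.8],
    [0, 0, -1],
    [0, 0, -1]
  ],
  "grip": [0, 0, 0, 0, 0]
}}

```text
time: 12.77
position: [0.5685, -0.1067, 0.0197]
tool_rot: [0.995, -0.098, -0.0, -0.0]
ft_force: [-1.1, -0.6, -0.9]
grip_width: 0.0006
```

Run:
```python
from v import *
print(p,R.T@(p[:2]-o),robot.get_obs()["ft_force"])
for w in((-.022,-.05),(-.022,-.055)): print(w,rel(*w))
```

```text
[ 0.56860224 -0.1067549   0.01990067] [-0.02204938 -0.02720209] [-0.30002465 -0.09556778  0.40255349]
(-0.022, -0.05) [-0.44 -2.24]
(-0.022, -0.055) [-0.54 -2.73]
```

No contact on the way down. Pushing along -y towards the stop.

>>> {"fn": "carry_out", "kwargs": {
  "dr": [
    [0, 0, 0],
    [0, 0, 0],
    [0, 0, 0],
    [0, 0, 0],
    [0, 0, 0],
    [0, 0, 0]
  ],
  "translation": [
    [-0.1, -0.5, 0],
    [-0.2, -1, 0],
    [-0.3, -1.5, 0],
    [-0.4, -2, 0],
    [-0.48, -2.4, 0],
    [-0.48, -2.4, 0]
  ],
  "grip": [0, 0, 0, 0, 0, 0]
}}

```text
time: 13.32
position: [0.5663, -0.1319, 0.0208]
tool_rot: [0.995, -0.099, 0.003, 0.0]
ft_force: [1.8, 1.6, -1.3]
grip_width: 0.0003
```

>>> {"fn": "carry_out", "kwargs": {
  "dr": [
    [0, 0, 0],
    [0, 0, 0],
    [0, 0, 0]
  ],
  "translation": [
    [-0.04, -0.2, 0],
    [-0.08, -0.4, 0],
    [-0.08, -0.4, 0]
  ],
  "grip": [0, 0, 0]
}}

```text
time: 13.57
position: [0.5635, -0.1352, 0.0203]
tool_rot: [0.995, -0.099, 0.0, 0.0]
ft_force: [2.0, 1.6, -0.1]
grip_width: 0.0006
```

>>> {"fn": "carry_out", "kwargs": {
  "dr": [
    [0, 0, 0],
    [0, 0, 0],
    [0, 0, 0]
  ],
  "translation": [
    [-0.04, -0.2, 0],
    [-0.08, -0.4, 0],
    [-0.08, -0.4, 0]
  ],
  "grip": [0, 0, 0]
}}

```text
time: 13.82
position: [0.5622, -0.1391, 0.02]
tool_rot: [0.995, -0.099, -0.0, 0.0]
ft_force: [2.5, 2.2, -1.2]
grip_width: 0.0005
```

>>> {"fn": "carry_out", "kwargs": {
  "dr": [
    [0, 0, 0],
    [0, 0, 0],
    [0, 0, 0]
  ],
  "translation": [
    [-0.04, -0.2, 0],
    [-0.08, -0.4, 0],
    [-0.08, -0.4, 0]
  ],
  "grip": [0, 0, 0]
}}

```text
time: 14.07
position: [0.5621, -0.1394, 0.0201]
tool_rot: [0.995, -0.1, 0.0, -0.003]
ft_force: [7.2, 13.8, 1.4]
grip_width: 0.0002
```

Stop reached at 15 N. Retreating up and aside, then checking.

>>> {"fn": "carry_out", "kwargs": {
  "dr": [
    [0, 0, 0],
    [0, 0, 0],
    [0, 0, 0],
    [0, 0, 0],
    [0, 0, 0],
    [0, 0, 0],
    [0, 0, 0],
    [0, 0, 0],
    [0, 0, 0],
    [0, 0, 0],
    [0, 0, 0],
    [0, 0, 0],
    [0, 0, 0],
    [0, 0, 0],
    [0, 0, 0],
    [0, 0, 0],
    [0, 0, 0],
    [0, 0, 0]
  ],
  "translation": [
    [0.15, 0.8, 0],
    [0.3, 1.5, 0],
    [0.3, 1.5, 2],
    [0.3, 1.5, 5],
    [0.3, 1.5, 8],
    [0.3, 1.5, 11],
    [0.3, 1.5, 14],
    [0.3, 1.5, 17],
    [-2, -2, 18],
    [-4, -5, 18],
    [-6, -8, 18],
    [-8, -11, 18],
    [-10, -14, 18],
    [-12, -17, 18],
    [-14, -20, 18],
    [-16, -23, 18],
    [-18, -26, 18],
    [-18, -26, 18]
  ],
  "grip": [0, 0, 0, 0, 0, 0, 0, 0, 0, 0, 0, 0, 0, 0, 0, 0, 0, 0]
}}

```text
time: 15.57
position: [0.3772, -0.4086, 0.1998]
tool_rot: [0.995, -0.101, -0.001, 0.002]
ft_force: [1.0, -1.2, 0.4]
grip_width: 0.0006
```

Run:
```python
from v import *
print(p,robot.get_obs()["ft_force"])
t=robot.camera("top")
a=cv2.resize(s["color"][180:380,170:440],None,fx=2.2,fy=2.2);b_=cv2.resize(t["color"][120:320,220:440],None,fx=2.2,fy=2.2)
im=np.hstack([a[:, :]*1,b_])[:, :];im=cv2.resize(im,(800,int(im.shape[0]*800/im.shape[1])));print(a.shape,im.shape)
cv2.imwrite("pics/end.png",im)
```

```text
[ 0.37857352 -0.40550309  0.19957966] [ 0.19030101 -0.31611158 -0.78318972]
(440, 594, 3) (326, 800, 3)
```

View pics/end.png

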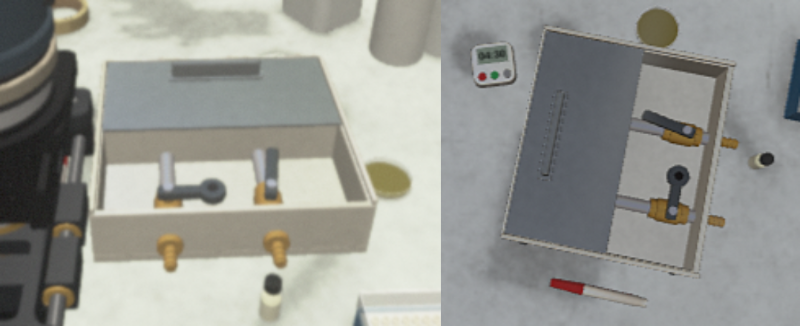

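Run:
```python
from v import *
t=robot.camera("top");k=1078/800
f=lambda u,v:R.T@(ray(t,(u*k-594)/2.2+220,v*k/2.2+120,.06)[:2]-o)
g=lambda u,v:B(u*k/2.2+170,v*k/2.2+180,.06)
for n,q,x in(("disc top",f(678,176),-.065),("plain-end top",f(645,116),.045),("disc side",g(213,190),-.065),("plain-end side",g(272,153),.045),("cover edge",f(625,150),0),("pivot top",f(673,211),-.065)):
    print(n,q.round(4),np.arctan2(q[0]-x,q[1]+.085).round(3))
```

```text
disc top [-0.0174 -0.0851] 1.572
plain-end top [ 0.0535 -0.0275] 0.147
disc side [-0.0152 -0.0888] 1.648
plain-end side [ 0.0561 -0.0349] 0.217
cover edge [ 0.0028 -0.0096] 0.037
pivot top [-0.0644 -0.0868] 2.836
```

The disc is at its stop (1.57 rad in the top view). The plain handle is unchanged within measurement error, the cover is aside, and the surrounding objects haven't moved.

```bash
python3 -c "
from rig import robot
print(robot.hand_in())"
```

```text
the job is handed in; nothing more can be done
None
```

I slid the cover fully aside by its rib, pushed the disc handle clockwise to its shut stop, backed the arm clear and handed the job in at about 16 s.

**Last checks:**
- **Cover:** it stopped against about 11 N. Its edge is at box y ≈ -8 to -10 mm, where -7.5 is expected fully aside, and it lies flat in its guides.
- **Disc handle:** it stopped against about 15 N. The top view gives 1.572 rad, against 1.571 for shut. The side view reads 1.65, which I put down to coarse pixel picking.
- **Plain handle:** 0.15 rad from the top view and 0.22 from the side. The side view gave 0.21 before I pushed the marked handle, so it looks unmoved.
- **Bystanders:** the vial, dish, timer and marker appear where they started, judged by eye in the final picture.

**What disagreed:** the gripper sat about 27 mm higher than its reported z. Because of that, my first push passed over the rib without touching it. I measured the offset in the side view, corrected for it, and then pushed again.

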